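# Crank the carton jig closed

### The arm

A 6-joint arm with a two-finger parallel gripper is mounted at the origin on the work surface. World frame = base frame: x ahead of the robot, y to its left, z up, the work surface at z = 0. Lengths are in mm, angles in rad, forces in N, time in s.
With the tool pointing down it reaches from about 375 to 900 mm from the base axis. Payload 3.1 kg.
Tool frame: the origin (TCP) lies at the very end of the fingers, on their centre line; the grasp point (between the pads) lies 19 mm behind it; z points along the fingers, y is the line along which they close (so a half turn about z gives the same grasp; the last joint's range is limited). The gripper opens to 85 mm and grips with 20 to 120 N. Pads are 22 mm wide; open, the fingers measure 114 mm over their backs; the gripper's body (76 mm by 85 mm) begins 54 mm behind the grasp point. The pads swing forward as they close: fully open they stand 13 mm farther back than shut.
Start: joints at [0.956, 0.527, 1.433, -0, 1.181, -0.178], TCP at [264.359, 566.313, 231.31] pointing down, gripper open.
Joint ranges: [-3.08, 3.08], [-0.75, 2.2], [0.22, 2.44], [-1.43, 4.57], [0, 2.65], [-2.85, 2.85]. Speed limits (rad/s): [2.79, 2.79, 3.14, 3.14, 3.14, 3.14].

### API

Orientations are given as a rotation vector (axis times angle).
In Python, from plant import robot gives the robot as it stands.
- The arm moves only by the tool step_arm, never from a script. Its argument "deltas" is one flat list of numbers, 6 for each row, row after row: the shift along the tool's x, y, z each as a share of 25 cm, from -1 to 1, then the turn, a rotation vector about the tool's x, y, z each as a share of 45 degrees, from -1 to 1. In form: [x, y, z, ax, ay, az, x, y, z, ax, ay, az, ...]. A call has 1 to 20 rows; each row is the pose to reach, as a shift and turn from the pose commanded when the call began, along the tool's axes at that moment; what a row does not reach only later rows make up. A row lasts 1/10 s, in which the tool goes at most 50 mm and 8.59 degrees, less where a joint would pass 70% of its speed; a pose out of reach is approached as far as the arm can. A call with a number of a shift or a turn outside -1 to 1 is refused whole. A call with a gripper value outside its range is refused whole. "grip" is the closure, from 0 (fully open) to 1 (shut), set as the call begins (left out, the last holds). The fingers move at their own pace and stop on an object; the grip force is fixed at half the most. Time passes only in rows, so rows that repeat a pose let the fingers close. It gives the time, the measured TCP pose, the force, the opening and the grip force at its end, in the units of the state.
- robot.state(): the state, without advancing time (a new reading comes with each control period).
- robot.snapshot(name): name is "side" or "top"; returns (picture, depth): 400x640x3 uint8, red, green, blue; 400x640 float32, mm along the optical axis (not along the pixel's ray), 0 where there is no reading.
- robot.calibration(name): a dict with "K" (3x3 intrinsics, pixels), "k1" (the pictures are not rectified: a ray, as slopes to the right and down, at radius r is drawn at 1 + k1 r^2 times it, then the intrinsics apply), "R" (3x3) and "t" (3): a world point X has camera coordinates R X + t. Camera axes: x right, y down, z forward; pixel columns grow to the right and rows downward; lengths in mm; the calibration is good to about 2 mm. A picture is of the moment at which its call begins. calibration takes no time and is no camera call.
- robot.hand_in(): hands the job in; it is judged then, once.
The state is a dict: "clock": time; "q": joint angles; "joint_vel": joint speeds; "joint_torque": joint torques, N m; "tcp_pos": TCP position; "ee_rot": TCP orientation; "ft_force": force on the tool from outside, world axes, zero at the start; "wrist_torque": the same for the moment, N m; "grip_width": finger opening in mm; "finger_force": force on a finger pad.
Only numpy, scipy, OpenCV 4.12 (cv2) and the standard library are available. Lean on these libraries where they do the work, as an engineer would, in place of code of your own. Each camera call takes 0.05 s, during which the arm holds its last target. There are 200 camera calls.

### The job

Close the carton jig's sliding guide: set the loose crank with the orange knob (the one with the slotted foot) fully down over the orange drive tang in the blue housing's well, then use it to turn the tang clockwise seen from above until it comes to its stop. Leave the crank seated upright in the well and let go. Leave the black-knobbed crank where it stands.

Things in the scene. Friction and masses are not known exactly. Their poses are not given: they have to be found in the camera images.
- crank: Steel crank, orange knob, 0.45kg, stands upright. Origin: underside centre, on turning axis; z up, x along arm to knob. Heights mm: 2 prongs 0-35, each 34(x) x 15(y), 20 slot between along x; crown dia 60, 35-60; arm 22 wide, 58-68, to x=101; grip block 30x30 on the axis, 68-120 (pinch any sides from above); knob dia 24 at x=88, 68-108. Slot fits tang either way round, play 5 mm, 13 deg each side.
- tang (a point): Top centre of orange drive blade, 44 long (x) x 10 thick (y) x 22 mm high, in the round well of the fixed jig's blue housing; turns about vertical z here. Well: inner radius 38, rim 8 above, floor 22 below this point and 52 over the table. Crank fully home: its underside on the floor, blade in its slot, crank x parallel to blade. Guide, carton, fence beyond, to 87 high; crank arm clears them.
- spindle (a joint): Turn of the tang, rad: 0 at start, grows clockwise seen from above, hard stop at 1.05 (60 deg). Light friction, about 0.15 N m; stays where left. Drives the aluminium guide towards the carton, 38 mm per rad; at the stop it is just clear of the carton.
- spare_crank: Wrong crank, for another machine: same arm (along x) and grip block, 120 mm high, but dark steel, black knob and round unslotted foot, dia 52. Origin: underside centre, z up. To be left alone.

How it is judged:
By the outcome, as a careful person would: the job done as asked, in the order asked, and still so for the second after the job is handed in, with the robot touching nothing.
It also fails if it takes over 45 s, if anything falls off the work surface, if the arm or the gripper's body presses on something with over 40 N, if the wrist force passes 120 N, or if a joint passes its speed limit or range.

## Working session

There is one attempt and no reset: what is moved stays moved. The work goes in short steps, Python scripts to look and compute and a tool call to move; the robot and the scene stay as the last step left them, time stands still between calls to the robot, and variables do not carry over. Pictures are saved under pics/ and viewed, at most 10 in all, crops included, and the job is handed in when it is done.

Besides the shell and the picture viewer there is one more tool, called after "Request:" as name(argument=value, ...) on one line, values as JSON. step_arm: Moves the arm, as the interface text tells. Its arguments: {"type":"object","properties":{"deltas":{"type":"array"},"grip":{"type":"number"}},"required":["deltas"]}

```bash
mkdir -p pics; cat > h.py <<'E'
import numpy as np,cv2
from plant import robot
def shot(n,tag):
    p,d=robot.snapshot(n); cv2.imwrite(f'pics/{tag}.png',p[:,:,::-1]); np.savez(f'{tag}.npz',p=p,d=d); return p,d
def und(n,uv):
    c=robot.calibration(n);k=c['k1']
    return cv2.undistortPoints(np.array(uv,float).reshape(-1,1,2),np.array(c['K'],float),np.array([k,0,0,0,0.]),).reshape(-1,2)
def ray(n,uv):
    c=robot.calibration(n);R=np.array(c['R']);t=np.array(c['t'])
    s=und(n,uv); return -R.T@t, np.c_[s,np.ones(len(s))]@R
def plane(n,uv,z):
    o,d=ray(n,uv); return o+d*((z-o[2])/d[:,2])[:,None]
def pts(n,uv,dep):  # depth along optical axis
    o,d=ray(n,uv); return o+d*np.asarray(dep)[:,None]
E
python3 - <<'E'
from h import *
for n in('top','side'):
    shot(n,n+'0');c=robot.calibration(n);print(n,np.round(c['K'],1).tolist(),c['k1'],np.round(-np.array(c['R']).T@np.array(c['t'])))
print(robot.state())
E
```

```text
top [[419.5, 0.0, 314.3], [0.0, 419.5, 207.0], [0.0, 0.0, 1.0]] -0.03477462877255565 [ 301.   20. 1101.]
side [[394.7, 0.0, 312.8], [0.0, 394.7, 205.8], [0.0, 0.0, 1.0]] -0.04143044164239677 [ 128. -507.  698.]
{'clock': 0.1, 'q': array([ 9.55512445e-01,  5.28342562e-01,  1.43376135e+00, -1.65299676e-06,
        1.18136643e+00, -1.78480586e-01]), 'joint_vel': array([-0.00098091, -0.00114317, -0.00261932,  0.00047424, -0.00046373,
        0.00087053]), 'joint_torque': array([-8.42360969e-04, -4.43307388e+01, -1.78585446e+01, -2.60459483e-04,
        3.90433590e-03,  2.62556978e-05]), 'tcp_pos': array([263.99955318, 565.81700225, 230.45435621]), 'ee_rot': array([-6.80529189e-01, -3.06625602e+00,  2.72050305e-03]), 'ft_force': array([0.75858625, 0.62841856, 0.26288487]), 'wrist_torque': array([-0.0146761 , -0.02622551,  0.0237134 ]), 'finger_force': 0.0, 'grip_width': 85.66881268848022}
```

View pics/top0.png

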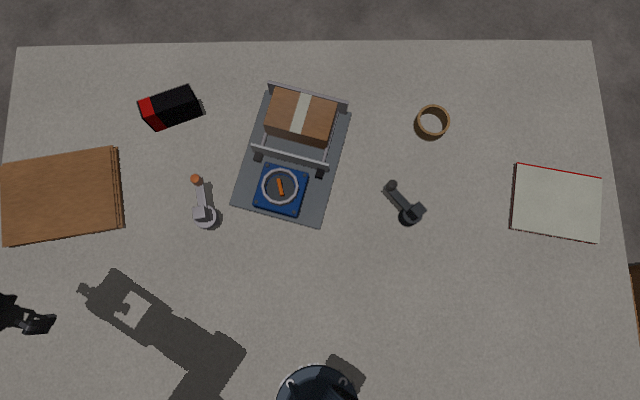

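View pics/side0.png

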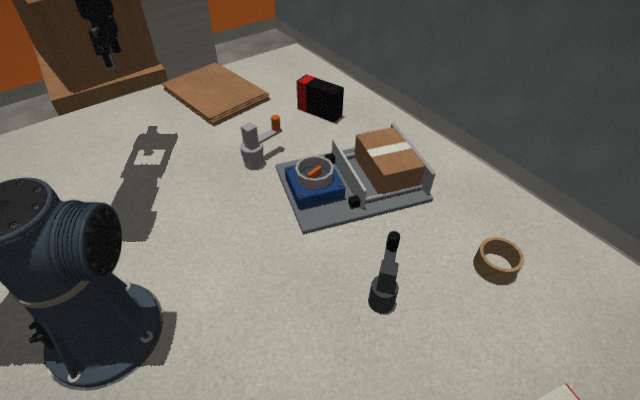

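The top view shows the orange knob at (196,179), grip block near (201,212), tang at (281,187) in the housing, and the spare crank at (408,210). The side view shows the same: knob (276,123), block (250,135), tang (314,171). Next I'll measure these.

```bash
cat >> h.py <<'E'
def omask(p):
    h=cv2.cvtColor(p,cv2.COLOR_RGB2HSV); return ((h[...,0]<14)&(h[...,1]>170)&(h[...,2]>90)).astype(np.uint8)
def blobs(p,box):
    m=omask(p);q=np.zeros_like(m);x0,y0,x1,y1=box;q[y0:y1,x0:x1]=m[y0:y1,x0:x1]
    return np.argwhere(q)[:,::-1].astype(float)
def cloud(n,p,d,box):
    x0,y0,x1,y1=box;u,v=np.meshgrid(np.arange(x0,x1),np.arange(y0,y1));dd=d[y0:y1,x0:x1].ravel();ok=dd>0
    uv=np.c_[u.ravel(),v.ravel()][ok];return uv,pts(n,uv,dd[ok])
def tri(a,b):
    (o1,d1),(o2,d2)=ray('top',[a]),ray('side',[b]);d1,d2=d1[0],d2[0]
    s=np.linalg.lstsq(np.c_[d1,-d2],o2-o1,rcond=None)[0];x,y=o1+s[0]*d1,o2+s[1]*d2;return (x+y)/2,np.linalg.norm(x-y)
E
python3 - <<'E'
from h import *
L={n:np.load(n+'0.npz') for n in('top','side')}
B={'knob':((185,168,206,192),(268,112,284,132)),'tang':((270,175,292,200),(303,160,326,182))}
for k,(a,b) in B.items():
    ua=blobs(L['top']['p'],a);ub=blobs(L['side']['p'],b)
    print(k,len(ua),len(ub),'tri',tri(ua.mean(0),ub.mean(0)))
    for n,u in(('top',ua),('side',ub)):
        d=L[n]['d'][u[:,1].astype(int),u[:,0].astype(int)];P=pts(n,u[d>0],d[d>0]);print(n,np.round(np.median(P,0),1),np.round(np.percentile(P[:,2],[5,50,95]),1))
        if k=='tang':
            Q=plane(n,u,74)
            r=cv2.minAreaRect(Q[:,:2].astype(np.float32));e,V=np.linalg.eigh(np.cov(Q[:,:2].T));print(' rect',r,'pca deg',np.degrees(np.arctan2(V[1,1],V[0,1])),'c',Q.mean(0))
# blocks: points with z near 120
for nm,bx in(('crank',((180,165,225,235),(235,105,290,175))),('spare',((378,170,432,232),(360,225,405,315)))):
    for n,b in zip(('top','side'),bx):
        uv,P=cloud(n,L[n]['p'],L[n]['d'],b);print(nm,n,'hist',np.histogram(P[:,2],np.arange(0,141,10))[0])
        s=abs(P[:,2]-120)<5;Q=P[s]
        if len(Q)>4: print(' top face',np.round(np.median(Q,0),1),np.round(Q.min(0)),np.round(Q.max(0)),cv2.minAreaRect(Q[:,:2].astype(np.float32)),len(Q))
# well rim, z 82
uv,P=cloud('top',L['top']['p'],L['top']['d'],(255,163,310,212));s=abs(P[:,2]-82)<4
Q=P[s];print('rim',len(Q),cv2.minEnclosingCircle(Q[:,:2].astype(np.float32)))
for n in L:
    p=L[n]['p'];b=(170,160,235,240) if n=='top' else (230,100,300,180)
    c=p[b[1]:b[3],b[0]:b[2],::-1];c=cv2.resize(c,None,fx=6,fy=6,interpolation=cv2.INTER_NEAREST)
    cv2.imwrite(f'pics/c_{n}.png',c)
a,b=cv2.imread('pics/c_top.png'),cv2.imread('pics/c_side.png');a=cv2.resize(a,(390,480));b=cv2.resize(b,(400,480));cv2.imwrite('pics/c.png',np.hstack([a,b]))
E
```

```text
knob 9 28 tri (array([569.39216003, 292.032179  , 100.11210281]), np.float64(4.849181257953617))
top [571.2 292.5 106.9] [106.2 106.9 110.8]
side [562.2 283.6 106.7] [104.7 106.7 108.1]
tang 48 54 tri (array([546.65472737,  81.24744789,  71.62745887]), np.float64(1.441904986403731))
top [547.4  80.2  73.5] [71.1 73.5 76.9]
 rect ((546.8155517578125, 80.87925720214844), (39.46608352661133, 9.179737091064453), 12.08491325378418) pca deg -168.75808331476546 c [546.78073946  80.81030825  74.        ]
side [544.3  78.9  74.1] [70.  74.1 76.6]
 rect ((544.7713012695312, 79.25909423828125), (43.781211853027344, 10.611032485961914), 12.25167179107666) pca deg -167.2435412225674 c [544.42870875  79.22901606  74.        ]
crank top hist [1233    9    3    4   22  106  287   50   29   34   89  100   80    0]
 top face [476.  270.9 119.8] [461. 255. 115.] [493. 287. 124.] ((476.7893981933594, 271.8007507324219), (31.51213836669922, 31.10726547241211), 10.293461799621582) 165
crank side hist [1518  227   56   29   84  125  271   87   75   80   94  104   17    0]
 top face [472.9 269.6 118.8] [458. 255. 115.] [493. 286. 121.] ((474.8992614746094, 271.571533203125), (32.044273376464844, 31.93680763244629), 10.090768814086914) 97
spare top hist [1367   16   23   15   20   79  267   47   24   30   79  104   61    0]
 top face [ 472.6 -253.   119.8] [ 453. -272.  116.] [ 492. -233.  125.] ((472.2557373046875, -253.19497680664062), (30.15984535217285, 29.265844345092773), 39.14295959472656) 144
spare side hist [1717   68   71   75   76  167  283   93   95   95  159  143  150    0]
 top face [ 470.  -254.6  120.2] [ 451. -274.  115.] [ 492. -235.  124.] ((471.96978759765625, -253.10433959960938), (32.492271423339844, 30.133636474609375), 39.727256774902344) 261
rim 266 ((547.1425170898438, 80.6375961303711), 46.530670166015625)
```

View pics/c.png

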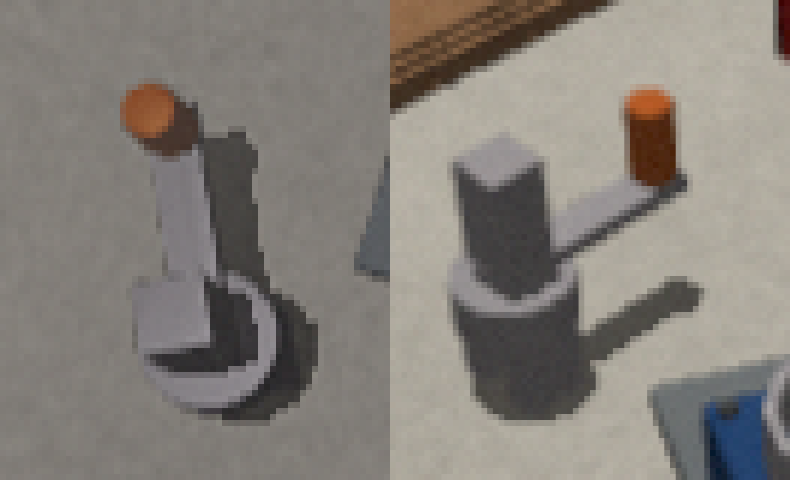

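The crop shows the block top, arm and knob clearly. Crank axis ≈ (476, 271), block top 120, yaw ≈ 11°. Tang is at (546.8, 80.8, 74), yaw ≈ 12°, and rim centre and heights agree with the text. Next I'll plan the approach above the crank.

```bash
cat >> h.py <<'E'
from scipy.spatial.transform import Rotation as Ro
def plan(pos,ydeg):
    s=robot.state();R0=Ro.from_rotvec(s['ee_rot']);b=np.radians(ydeg);y=np.array([np.cos(b),np.sin(b),0]);z=np.array([0,0,-1.]);x=np.cross(y,z)
    Rt=Ro.from_matrix(np.c_[x,y,z]);d=R0.inv().apply(np.array(pos)-s['tcp_pos'])/250;r=np.degrees((R0.inv()*Rt).as_rotvec())/45
    Y=R0.as_matrix()[:,1];print('t',s['clock'],'tcp',np.round(s['tcp_pos'],1),'y deg',np.degrees(np.arctan2(Y[1],Y[0])).round(2),'q',np.round(s['q'],2),'w',s['grip_width'],'F',np.round(s['ft_force'],1),'M',np.round(s['wrist_torque'],2))
    print('row',np.round(np.r_[d,r],4).tolist())
E
python3 - <<'E'
from h import *
L={n:np.load(n+'0.npz') for n in('top','side')}
u=blobs(L['top']['p'],(185,168,206,192));print('knob at z108 top',plane('top',u,108).mean(0))
plan((476,271,180),101)
E
```

```text
knob at z108 top [569.55248606 289.02743191 108.        ]
t 0.1 tcp [264.  565.8 230.5] y deg 64.97 q [ 0.96  0.53  1.43 -0.    1.18 -0.18] w 85.66881268848022 F [0.8 0.6 0.3] M [-0.01 -0.03  0.02]
row [-1.2673, -0.7094, 0.2027, -0.0021, -0.0011, -0.8006]
```

Request:
step_arm(deltas=[-0.64,-0.35,0,0,0,-0.8,-0.64,-0.35,0,0,0,-0.8,-0.64,-0.35,0,0,0,-0.8,-0.64,-0.35,0,0,0,-0.8,-0.64,-0.35,0,0,0,-0.8,-0.64,-0.35,0,0,0,-0.8], grip=0)

```text
clock: 0.7
tcp_pos: [373.0, 418.1, 231.0]
ee_rot: [0.296, -3.127, 0.001]
ft_force: [-0.6, 0.1, 0.8]
grip_width: 85.1
finger_force: 0.0
```

```bash
python3 -c "
from h import *
plan((476,271,180),101)"
```

```text
t 0.7 tcp [373.  418.1 231. ] y deg 100.8 q [ 0.64  0.44  1.6   0.    1.1  -1.12] w 85.06448987995206 F [-0.6  0.1  0.8] M [-0.06  0.04 -0.01]
row [-0.2946, -0.6551, 0.204, -0.0003, -0.0012, -0.0045]
```

Request:
step_arm(deltas=[-0.295,-0.655,0.204,0,0,0,-0.295,-0.655,0.204,0,0,0,-0.295,-0.655,0.204,0,0,0,-0.295,-0.655,0.204,0,0,0,-0.295,-0.655,0.204,0,0,0,-0.295,-0.655,0.204,0,0,0])

```text
clock: 1.3
tcp_pos: [475.6, 272.7, 179.8]
ee_rot: [0.297, -3.126, -0.0]
ft_force: [-0.6, 0.4, 0.1]
grip_width: 85.4
finger_force: 0.0
```

```bash
python3 -c "
from h import *
plan((476,271,81),101)"
```

```text
t 1.3 tcp [475.6 272.7 179.8] y deg 100.86 q [ 0.32  0.49  1.68  0.    0.97 -1.44] w 85.36628203558847 F [-0.6  0.4  0.1] M [0.05 0.06 0.06]
row [-0.0006, -0.0072, 0.3952, 0.0005, -0.0018, -0.0032]
```

Request:
step_arm(deltas=[0,-0.005,0.15,0,0,0,0,-0.005,0.28,0,0,0,0,-0.005,0.36,0,0,0,0,-0.005,0.395,0,0,0,0,-0.005,0.395,0,0,0])

```text
clock: 1.8
tcp_pos: [474.8, 272.6, 80.9]
ee_rot: [0.303, -3.125, 0.0]
ft_force: [0.2, 0.3, 1.6]
grip_width: 85.7
finger_force: 0.0
```

Request:
step_arm(deltas=[0,0,0,0,0,0,0,0,0,0,0,0,0,0,0,0,0,0,0,0,0,0,0,0,0,0,0,0,0,0,0,0,0,0,0,0,0,0,0,0,0,0,0,0,0,0,0,0], grip=1)

```text
clock: 2.6
tcp_pos: [476.9, 271.7, 82.6]
ee_rot: [-0.3, 3.125, 0.001]
ft_force: [-0.9, 0.4, 6.6]
grip_width: 29.6
finger_force: 60.1
```

```bash
python3 -c "
from h import *
shot('side','side1');shot('top','top1')
a=cv2.imread('pics/side1.png')[60:240,190:430];b=cv2.imread('pics/top1.png')[130:260,150:310]
cv2.imwrite('pics/g1.png',np.hstack([cv2.resize(a,(400,300)),cv2.resize(b,(369,300))]))
plan((476,271,150),101)"
```

```text
t 2.7 tcp [476.9 271.7  82.6] y deg 100.95 q [ 0.31  0.65  1.75  0.    0.75 -1.45] w 29.667697324393256 F [-0.1  0.2  5.9] M [ 0.05  0.15 -0.02]
row [0.0034, -0.0019, -0.2696, 0.0006, 0.0026, -0.001]
```

View pics/g1.png

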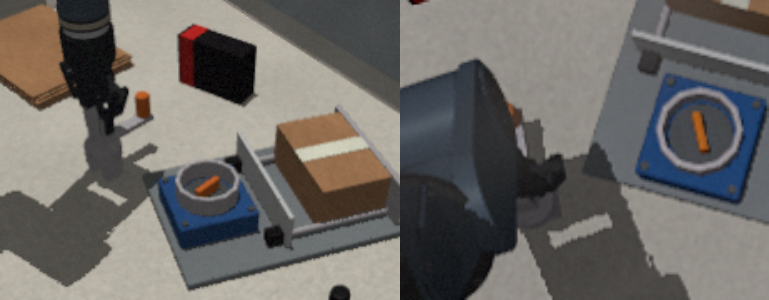

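The crop shows the gripper closed on the block (29.6 mm wide) with the crank upright and knob at (143,104). I'll lift it, then carry it over.

Request:
step_arm(deltas=[0,0,-0.1,0,0,0,0,0,-0.25,0,0,0,0,0,-0.4,0,0,0,0,0,-0.42,0,0,0,0,0,-0.42,0,0,0])

```text
clock: 3.2
tcp_pos: [476.1, 271.3, 187.0]
ee_rot: [-0.3, 3.126, 0.0]
ft_force: [-0.5, 0.7, -3.1]
grip_width: 29.6
finger_force: 60.2
```

```bash
python3 -c "
from h import *
plan((546.8,80.8,186),102)"
```

```text
t 3.2 tcp [476.1 271.3 187. ] y deg 100.97 q [ 0.31  0.48  1.67 -0.    0.98 -1.45] w 29.620505515328368 F [-0.5  0.7 -3.1] M [-0.05  0.05  0.07]
row [-0.1326, -0.8019, 0.0039, 0.0001, 0.0015, -0.023]
```

Request:
step_arm(deltas=[-0.02,-0.12,0,0,0,-0.02,-0.05,-0.28,0,0,0,-0.02,-0.08,-0.46,0,0,0,-0.02,-0.1,-0.62,0,0,0,-0.02,-0.12,-0.74,0,0,0,-0.02,-0.133,-0.8,0,0,0,-0.02,-0.133,-0.802,0,0,0,-0.023,-0.133,-0.802,0,0,0,-0.023,-0.133,-0.802,0,0,0,-0.023])

```text
clock: 4.1
tcp_pos: [545.6, 82.4, 185.8]
ee_rot: [0.331, -3.122, -0.002]
ft_force: [-0.2, 0.7, -3.1]
grip_width: 29.3
finger_force: 60.6
```

```bash
python3 -c "
from h import *
p,d=shot('side','side2');p2,_=shot('top','top2')
a=cv2.imread('pics/side2.png')[70:230,230:450];b=cv2.imread('pics/top2.png')[140:240,200:340]
cv2.imwrite('pics/g2.png',np.hstack([cv2.resize(a,(412,300)),cv2.resize(b,(380,270))[:,:]] if 0 else [cv2.resize(a,(400,300)),cv2.resize(b,(400,300))]))
plan((546.8,80.8,150),102)"
```

```text
t 4.2 tcp [546.1  82.4 186.3] y deg 102.12 q [-0.05  0.49  1.66  0.    0.99 -1.84] w 29.105587129587388 F [-0.4  1.  -3. ] M [ 0.01  0.01 -0.03]
row [-0.0017, -0.0068, 0.1453, 0.0007, -0.0012, 0.0027]
```

View pics/g2.png

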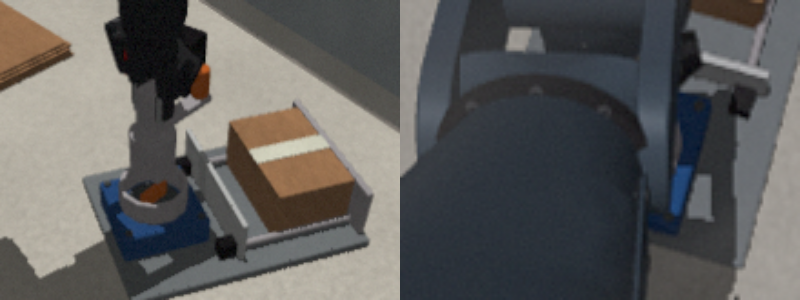

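The side crop shows the crank hanging upright over the well with the tang at (152,192) below it, and knob at (200,82). Next I'll correct the position and descend to just above the tang, then on down gently.

Request:
step_arm(deltas=[-0.002,-0.007,0.04,0,0,0,-0.002,-0.007,0.07,0,0,0,-0.002,-0.007,0.1,0,0,0,-0.002,-0.007,0.1,0,0,0])

```text
clock: 4.6
tcp_pos: [546.6, 79.5, 159.9]
ee_rot: [0.329, -3.121, -0.001]
ft_force: [-0.1, 0.8, -4.8]
grip_width: 29.7
finger_force: 60.5
```

Request:
step_arm(deltas=[0,0,0.016,0,0,0,0,0,0.032,0,0,0,0,0,0.048,0,0,0,0,0,0.052,0,0,0])

```text
clock: 5.0
tcp_pos: [547.5, 79.2, 148.1]
ee_rot: [0.328, -3.124, -0.0]
ft_force: [-0.4, -0.2, -4.1]
grip_width: 29.2
finger_force: 60.6
```

Request:
step_arm(deltas=[0,0.003,0.016,0,0,0,0,0.003,0.032,0,0,0,0,0.003,0.044,0,0,0,0,0.003,0.05,0,0,0])

```text
clock: 5.4
tcp_pos: [547.4, 80.0, 135.6]
ee_rot: [0.329, -3.124, -0.0]
ft_force: [-0.4, 0.1, -3.7]
grip_width: 29.4
finger_force: 60.6
```

Request:
step_arm(deltas=[0,0,0.005,0,0,0,0,0,0.005,0,0,0])

```text
clock: 5.6
tcp_pos: [547.7, 80.0, 134.8]
ee_rot: [-0.329, 3.124, -0.0]
ft_force: [-1.0, -0.9, -4.2]
grip_width: 29.6
finger_force: 60.8
```

```bash
python3 -c "
from h import *
plan((546.8,80.8,134),90)"
```

```text
t 5.6 tcp [547.7  80.  134.8] y deg 102.01 q [-0.06  0.57  1.7  -0.    0.87 -1.84] w 29.645525553015514 F [-1.  -0.9 -4.2] M [ 0.01  0.05 -0.02]
row [0.003, 0.0039, 0.0033, -0.0, 0.0002, 0.2668]
```

Request:
step_arm(deltas=[0,0,0.003,0,0,0,0,0,0.006,0,0,0,0,0,0.006,0,0,0])

```text
clock: 5.9
tcp_pos: [547.9, 80.0, 134.6]
ee_rot: [-0.329, 3.123, -0.0]
ft_force: [-2.5, -0.8, 5.1]
grip_width: 29.3
finger_force: 61.9
```

The crank is seated: contact is at TCP 134.6, as expected. Next I'll turn clockwise (+az).

Request:
step_arm(deltas=[0,0,0,0,0,0.09,0,0,0,0,0,0.18,0,0,0,0,0,0.27,0,0,0,0,0,0.36,0,0,0,0,0,0.45,0,0,0,0,0,0.54,0,0,0,0,0,0.63,0,0,0,0,0,0.72,0,0,0,0,0,0.81,0,0,0,0,0,0.9,0,0,0,0,0,0.9])

```text
clock: 7.0
tcp_pos: [548.6, 80.8, 134.7]
ee_rot: [0.773, 3.043, 0.003]
ft_force: [-0.4, 3.0, 6.1]
grip_width: 29.3
finger_force: 61.9
```

```bash
python3 -c "
from h import *
plan((546.8,80.8,134.5),40)"
```

```text
t 7.0 tcp [548.6  80.8 134.7] y deg 61.5 q [-0.06  0.57  1.7   0.    0.87 -1.13] w 29.329759722285818 F [-0.4  3.   6.1] M [ 0.55  0.22 -0.05]
row [0.0064, -0.0034, 0.0006, 0.0034, 0.002, 0.4778]
```

Request:
step_arm(deltas=[0.003,-0.002,0,0,0,0.09,0.005,-0.003,0,0,0,0.18,0.005,-0.003,0,0,0,0.27,0.005,-0.003,0,0,0,0.36,0.005,-0.003,0,0,0,0.45,0.005,-0.003,0,0,0,0.53,0.005,-0.003,0,0,0,0.6,0.005,-0.003,0,0,0,0.6])

```text
clock: 7.8
tcp_pos: [548.1, 80.0, 134.7]
ee_rot: [1.459, 2.778, 0.003]
ft_force: [1.3, 1.5, 5.7]
grip_width: 29.5
finger_force: 61.8
```

```bash
python3 -c "
from h import *
plan((546.8,80.8,134.5),28)
p,d=shot('side','side3')
a=cv2.imread('pics/side3.png')[90:240,240:450]
cv2.imwrite('pics/g3.png',cv2.resize(a,(630,450)))"
```

```text
t 7.8 tcp [548.1  80.  134.7] y deg 34.58 q [-0.06  0.57  1.7   0.    0.87 -0.66] w 29.538853292982385 F [1.3 1.5 5.7] M [ 0.23 -0.05 -0.01]
row [0.0055, -0.0025, 0.0007, 0.0051, 0.0031, 0.1462]
```

View pics/g3.png

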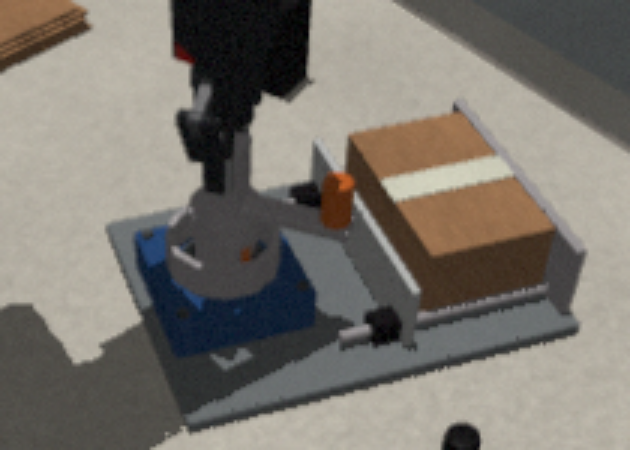

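The crop shows the crank seated in the well with its knob at (338,200). The guide has moved close to the carton. I'll continue in small steps, watching the torque.

Request:
step_arm(deltas=[0,0,0,0,0,0.03,0,0,0,0,0,0.06,0,0,0,0,0,0.09,0,0,0,0,0,0.12])

```text
clock: 8.25
tcp_pos: [548.1, 79.7, 134.7]
ee_rot: [1.587, 2.706, 0.003]
ft_force: [2.0, 0.8, 6.3]
grip_width: 29.2
finger_force: 61.3
```

```bash
python3 -c "
from h import *
plan((546.8,80.8,134.5),28)"
```

```text
t 8.25 tcp [548.1  79.7 134.7] y deg 29.24 q [-0.06  0.57  1.7  -0.    0.87 -0.57] w 29.21115660437559 F [2.  0.8 6.3] M [ 0.05 -0.07  0.28]
row [0.0063, -0.0026, 0.0007, 0.005, 0.0036, 0.0275]
```

Request:
step_arm(deltas=[0,0,0,0,0,0.03,0,0,0,0,0,0.06])

```text
clock: 8.45
tcp_pos: [548.1, 79.7, 134.7]
ee_rot: [1.65, 2.668, 0.003]
ft_force: [1.0, 1.0, 6.5]
grip_width: 29.6
finger_force: 61.3
```

```bash
python3 -c "
from h import *
plan((546.8,80.8,134.5),28)"
```

```text
t 8.45 tcp [548.1  79.7 134.7] y deg 26.54 q [-0.06  0.57  1.7  -0.    0.87 -0.52] w 29.552925756399794 F [1.  1.  6.5] M [ 0.06 -0.03  0.25]
row [0.0062, -0.0026, 0.0006, 0.0048, 0.0035, -0.0325]
```

Request:
step_arm(deltas=[0,0,0,0,0,0.03,0,0,0,0,0,0.06])

```text
clock: 8.65
tcp_pos: [548.1, 79.6, 134.7]
ee_rot: [1.709, 2.631, 0.002]
ft_force: [0.9, 0.8, 5.4]
grip_width: 29.6
finger_force: 60.5
```

```bash
python3 -c "
from h import *
plan((546.8,80.8,134.5),28)"
```

```text
t 8.65 tcp [548.1  79.6 134.7] y deg 23.99 q [-0.06  0.57  1.7  -0.    0.87 -0.47] w 29.64293420454679 F [0.9 0.8 5.4] M [ 0.06 -0.13  0.87]
row [0.0063, -0.0028, 0.0006, 0.0046, 0.0042, -0.0891]
```

Request:
step_arm(deltas=[0,0,0,0,0,0.03,0,0,0,0,0,0.06])

```text
clock: 8.85
tcp_pos: [548.2, 79.4, 134.7]
ee_rot: [1.764, 2.593, 0.001]
ft_force: [1.6, 0.1, 4.5]
grip_width: 29.6
finger_force: 63.3
```

```bash
python3 -c "
from h import *
plan((546.8,80.8,134.5),28)"
```

```text
t 8.85 tcp [548.2  79.4 134.7] y deg 21.54 q [-0.06  0.57  1.7  -0.    0.87 -0.43] w 29.630835232827668 F [1.6 0.1 4.5] M [-0.01 -0.08  1.64]
row [0.0072, -0.003, 0.0006, 0.0041, 0.0058, -0.1435]
```

Torque rose to 1.6 N m, about ten times the friction, so the tang is at its stop. I'll ease off slightly and release.

Request:
step_arm(deltas=[0,0,0,0,0,-0.03,0,0,0,0,0,-0.06,0,0,0,0,0,-0.06])

```text
clock: 9.15
tcp_pos: [548.2, 79.5, 134.7]
ee_rot: [1.709, 2.63, 0.002]
ft_force: [0.2, -0.2, 5.4]
grip_width: 29.2
finger_force: 60.9
```

Request:
step_arm(deltas=[0,0,0,0,0,0,0,0,0,0,0,0,0,0,0,0,0,0,0,0,0,0,0,0,0,0,0,0,0,0,0,0,0,0,0,0,0,0,0,0,0,0,0,0,0,0,0,0], grip=0)

```text
clock: 9.95
tcp_pos: [546.2, 80.0, 133.3]
ee_rot: [-1.718, -2.63, 0.0]
ft_force: [-0.3, 0.2, -0.1]
grip_width: 85.1
finger_force: 0.0
```

Request:
step_arm(deltas=[0,0,-0.06,0,0,0,0,0,-0.15,0,0,0,0,0,-0.3,0,0,0,0,0,-0.48,0,0,0,0,0,-0.5,0,0,0,0,0,-0.5,0,0,0])

```text
clock: 10.55
tcp_pos: [547.0, 80.0, 260.0]
ee_rot: [1.716, 2.628, 0.003]
ft_force: [-0.3, -0.1, -0.3]
grip_width: 85.3
finger_force: 0.0
```

```bash
python3 -c "
from h import *
plan((300,300,260),28)"
```

```text
t 10.55 tcp [547.  80. 260.] y deg 23.72 q [-0.06  0.39  1.58 -0.    1.16 -0.47] w 85.26960690251238 F [-0.3 -0.1 -0.3] M [0.05 0.03 0.01]
row [1.2032, -0.5506, -0.0042, 0.0046, 0.0026, -0.0952]
```

Now I'll back the arm out of the top camera's view.

Request:
step_arm(deltas=[0.2,-0.1,0,0,0,0,0.4,-0.2,0,0,0,0,0.6,-0.35,0,0,0,0,0.7,-0.5,0,0,0,0,0.7,-0.65,0,0,0,0,0.7,-0.8,0,0,0,0,0.7,-0.8,0,0,0,0])

```text
clock: 11.25
tcp_pos: [284.0, 158.5, 255.8]
ee_rot: [-1.711, -2.624, 0.013]
ft_force: [0.7, -0.6, 0.2]
grip_width: 85.4
finger_force: 0.0
```

```bash
python3 -c "
from h import *
plan((300,300,260),28)
p,d=shot('side','side4');p2,d2=shot('top','top4')
a=cv2.imread('pics/side4.png')[80:240,240:450];b=cv2.imread('pics/top4.png')[70:240,210:370]
cv2.imwrite('pics/g4.png',np.hstack([cv2.resize(a,(400,305)),cv2.resize(b,(287,305))]))
for n,pp,dd,bx in(('top',p2,d2,(225,140,345,225)),('side',p,d,(280,90,360,200))):
    uv,P=cloud(n,pp,dd,bx)
    for z,lab in((172,'block'),(160,'knob'),(120,'arm')):
        Q=P[abs(P[:,2]-z)<4]
        if len(Q)>5: print(n,lab,len(Q),np.round(np.median(Q,0),1),cv2.minAreaRect(Q[:,:2].astype(np.float32)))
"
```

```text
t 11.25 tcp [284.  158.5 255.8] y deg 23.78 q [ 0.16  0.07  2.07 -0.    1.01 -0.25] w 85.39146687420009 F [ 0.7 -0.6  0.2] M [ 0.02 -0.04  0.05]
row [0.492, 0.2866, -0.0185, -0.0144, -0.004, -0.0937]
top block 165 [548.6  78.6 172. ] ((548.8873291015625, 78.70777893066406), (30.29526138305664, 28.953235626220703), 25.4526309967041)
top knob 86 [584.1   1.2 159.6] ((564.8223266601562, 40.51384735107422), (27.81882667541504, 113.03986358642578), 24.972318649291992)
top arm 237 [568.9  36.  119.9] ((557.4014892578125, 40.93916320800781), (39.45501708984375, 125.89311218261719), 24.702409744262695)
side block 131 [545.8  77.4 172.3] ((546.6824951171875, 78.78761291503906), (30.92420196533203, 30.03348731994629), 26.17385482788086)
side knob 117 [577.    5.8 160. ] ((565.5667114257812, 40.08619689941406), (28.34790802001953, 112.97702026367188), 27.47076988220215)
side arm 252 [566.7  34.  120.3] ((566.31591796875, 38.21002960205078), (25.593595504760742, 111.0090103149414), 27.800952911376953)
```

View pics/g4.png

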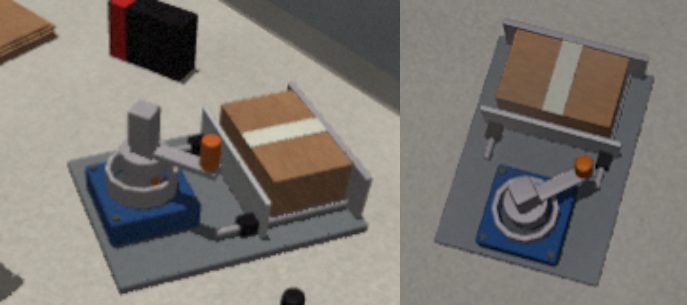

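The crop shows the crank seated upright, with block top at 172 mm as expected, and the guide next to the carton. One quick check of the guide travel before handing in.

```bash
python3 -c "
from h import *
for t,bx in(('top0',(240,140,300,165)),('top4',(240,118,300,150))):
    L=np.load(t+'.npz');uv,P=cloud('top',L['p'],L['d'],(235,80,345,170))
    a=np.radians(-14);
    s=(P[:,2]>55)&(P[:,2]<100);Q=P[s]
    r=cv2.minAreaRect(Q[:,:2].astype(np.float32));
    th=np.radians(-12.);ux=np.array([np.cos(th),np.sin(th)]);uy=np.array([-ux[1],ux[0]])
    c=Q[:,:2]@uy;e=Q[:,:2]@ux
    for lo in range(90,220,20):
        k=(c>lo+60)&(c<lo+80)
        if k.any(): print(t,lo,np.round(np.sort(e[k])[:6],0), np.histogram(e[k],np.arange(560,720,10))[0])
"
```

```text
top0 90 [599. 599. 599. 599. 599. 600.] [ 0  0  0  8 27  0  0  0  0 26 37 29 29 26 32]
top0 110 [561. 574. 600. 600. 601. 601.] [ 1  1  0  0 41  0  0  0  0  3 58 30 29 30 26]
top0 130 [558. 560. 560. 561. 561. 561.] [ 8  1  0  0 37  2  0  0  0  0 53 28 29 29 28]
top0 150 [558. 569. 574. 575. 603. 604.] [ 1  2  0  0 30  7  0  0  0  0 50 29 27 29 28]
top0 170 [569. 569. 570. 571. 573. 575.] [ 3  3  0  0 26 12  0  0  0  0 43 30 32 31 24]
top0 190 [607. 607. 607. 608. 608. 608.] [ 0  0  0  0 19 19  0  0  0  0 32 26 21 23 19]
top0 210 [608. 608. 609. 609. 609. 609.] [ 0  0  0  0 11 24  0  0  0  0  0  0  0  0  0]
top4 90 [638. 639. 639. 639. 639. 639.] [ 0  0  0  0  0  0  0 12 28 26 39 27 30 28 28]
top4 110 [573. 640. 641. 641. 641. 642.] [ 0  1  0  0  0  0  0  0 40  4 56 27 29 30 27]
top4 130 [559. 561. 562. 563. 564. 572.] [ 4  2  0  0  0  0  0  0 34  3 54 25 30 32 26]
top4 150 [558. 559. 570. 578. 644. 644.] [ 1  1  0  0  0  0  0  0 36  7 55 27 27 27 27]
top4 170 [561. 564. 570. 571. 571. 572.] [ 3  7  0  0  0  0  0  0 22 12 44 30 26 32 27]
top4 190 [647. 647. 647. 647. 647. 648.] [ 0  0  0  0  0  0  0  0 24 17 32 26 20 21 22]
top4 210 [649. 649. 649. 649. 650. 650.] [ 0  0  0  0  0  0  0  0  4 26  0  0  0  0  0]
```

The guide moved 40 mm (38 × 1.05 = 39.9), so the tang is at its stop. The carton hasn't moved.

```bash
python3 -c "
from plant import robot
print(robot.hand_in())"
```

```text
the job is handed in; nothing more can be done
None
```

The job is handed in: the orange-knobbed crank is fully seated and upright in the well, the tang is turned clockwise to its stop (guide travel about 40 mm, carton not moved), the gripper has let go and is clear, and the black-knobbed crank was not touched.

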